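# Pair the lacquer samples and hold them level at the viewing lamp

## Robot

A 6-joint arm with a two-finger parallel gripper is mounted at the origin on the work surface. World frame = base frame: x ahead of the robot, y to its left, z up, the work surface at z = 0. Lengths are in m, angles in rad, forces in N, time in s.
With the tool pointing down it reaches from about 0.3 to 0.875 m from the base axis. Payload 6.4 kg.
Tool frame: the origin (TCP) lies between the finger pads; the fingertips stand ctrl.tip_extent ahead of it and the grasp point (between the pads) is the TCP (ctrl.tip_extent is the distance from the TCP to the fingertips, in m); z points along the fingers, y is the line along which they close (so a half turn about z gives the same grasp; the last joint's range is limited). The gripper opens to 85 mm and grips with 20 to 120 N. Pads are 22 mm wide; open, the fingers measure 114 mm over their backs; the gripper's body (76 mm by 85 mm) begins 54 mm behind the grasp point. The pads swing forward as they close: fully open they stand 13 mm farther back than shut.
Start: joints at [-1.409, 0.181, 1.607, -0, 1.354, -0.206], TCP at [0.207, -0.537, 0.25] pointing down, gripper open.
Joint ranges: [-2.99, 2.99], [-0.89, 2.07], [0.3, 2.58], [-1.14, 4.28], [0, 2.63], [-3.12, 3.12]. Speed limits (rad/s): [2.57, 2.57, 3.01, 3.14, 3.14, 3.14].

## Interface

Orientations are given as a unit quaternion [w, x, y, z].
In Python, from bench import ctrl gives the robot as it stands.
- The arm moves only by the tool send_rows, never from a script. Its arguments are lists of equal length, an entry for each row: "dr": the turn, a rotation vector about the tool's x, y, z in units of 6 degrees (1.0 is 6 degrees), a list of three; "xyz": the shift along the tool's x, y, z in cm, a list of three; "jaw": the opening in per cent of the stroke, from 0 (shut) to 100 (fully open). In form: {"dr": [[wx, wy, wz], ...], "xyz": [[dx, dy, dz], ...], "jaw": [jaw, ...]}. A call has exactly 8 rows; each row is the pose to reach, as a shift and turn from the pose commanded when the call began, along the tool's axes at that moment; what a row does not reach only later rows make up. A row lasts 1/8 s, in which the tool goes at most 62.5 mm and 10.7 degrees, less where a joint would pass 70% of its speed; a pose out of reach is approached as far as the arm can. A call with a gripper value outside its range is refused whole. The fingers move at their own pace and stop on an object; the grip force is fixed at half the most. Time passes only in rows, so rows that repeat a pose let the fingers close, or fill a call up. It gives the time, the measured TCP pose, the force, the opening and the grip force at its end, in the units of the state.
- ctrl.get_obs(): the state, without advancing time (a new reading comes with each control period).
- ctrl.camera(name): name is "scene" or "top" or "wrist"; returns the picture (400x640x3 uint8, red, green, blue); there is no depth.
- ctrl.calibration(name): a dict with "camera_matrix" (3x3 intrinsics, pixels), "D" ([k1, k2, p1, p2, k3] as OpenCV has them; the pictures are not rectified), "world_from_camera" (4x4, takes a point from camera to world coordinates). Camera axes: x right, y up, looking along -z (the intrinsics and any distortion apply to the point x, -y, -z); pixel columns grow to the right and rows downward; lengths in m; the calibration is good to about 2 mm. A picture is of the moment at which its call begins: read the wrist's pose just before it. calibration takes no time and is no camera call; for the wrist camera it gives the pose at the moment of the call.
- ctrl.hand_in(): hands the job in; it is judged then, once.
The state is a dict: "time_s": time; "q": joint angles; "dq": joint speeds; "joint_efforts": joint torques, N m; "eef_pos": TCP position; "eef_rot": TCP orientation; "wrist_force": force on the tool from outside, world axes, zero at the start; "torque": the same for the moment, N m; "opening": opening from 0.0 (shut) to 1.0 (fully open); "grasp_force": force on a finger pad.
Only numpy, scipy, OpenCV 4.12 (cv2) and the standard library are available. Lean on these libraries where they do the work, as an engineer would, in place of code of your own. Each camera call takes 0.05 s, during which the arm holds its last target. There are 200 camera calls.

## Task

One lacquered ball already lies in a pocket of the small wooden comparison tray: fetch the ball of the same colour from its cork ring and set it, without dropping it, in the tray's empty pocket, leaving the two other balls, the bowl, the tube and the tape where they are. Then take the tray by its upright grip, lift it and carry it level, so that neither loose ball runs over its pocket rim, to the grey mat at the daylight lamp. Finish while holding it there, still and level, over the middle of the mat and about 10 cm above it, the row of two balls parallel to the lamp bar so that both are lit alike; do not put it down.

Things in the scene. Friction and masses are not known exactly. Their poses are not given: they have to be found in the camera images.
- tray: loose wooden comparison tray, 212 x 84 x 12 mm board, about 0.16 kg; origin at the centre of its underside, x along its length, z up. Its two round pockets, lined with dark green-blue felt, lie on its x axis, 72 mm either side of the middle; any yaw at the start
- grip (a point): middle of the part to hold of the tray's upright grip: a flat wooden tongue standing at the tray's centre, 40 mm wide along the tray's x, 14 mm thick along the tray's y (pinch it across this), rounded top 80 mm above the tray's underside; this point is 58 mm above the underside. Axes as the tray's
- pocket_filled (a point): where the centre of a ball lies in the pocket that is filled at the start (tray +x side), 28 mm above the tray's underside. The pocket is round, 37 mm across, 4 mm deep, with a flat floor 8 mm above the underside; a 40 mm ball rests on the floor and is loose by about 6 mm any way. Tray top around it: 12 mm above the underside
- pocket_empty (a point): the same for the pocket that is empty at the start (tray -x side)
- red_a_center (a point): centre of one of the two red lacquered wooden balls (40 mm diameter, about 30 g). At the start the four balls are dealt at random: one lies in the tray's filled pocket, the other three on cork rings; in both places the ball's centre is 28 mm above the table. Ball axes mean nothing
- red_b_center (a point): centre of one of the two red lacquered wooden balls (40 mm diameter, about 30 g). At the start the four balls are dealt at random: one lies in the tray's filled pocket, the other three on cork rings; in both places the ball's centre is 28 mm above the table. Ball axes mean nothing
- black_a_center (a point): centre of one of the two black lacquered wooden balls (40 mm diameter, about 30 g). At the start the four balls are dealt at random: one lies in the tray's filled pocket, the other three on cork rings; in both places the ball's centre is 28 mm above the table. Ball axes mean nothing
- black_b_center (a point): centre of one of the two black lacquered wooden balls (40 mm diameter, about 30 g). At the start the four balls are dealt at random: one lies in the tray's filled pocket, the other three on cork rings; in both places the ball's centre is 28 mm above the table. Ball axes mean nothing
- ring0: loose cork ring, 34 mm outside, 24 mm inside at the top, 12 mm high, 30 g, that carries one ball; origin at the centre of its underside on the table
- ring1: loose cork ring, 34 mm outside, 24 mm inside at the top, 12 mm high, 30 g, that carries one ball; origin at the centre of its underside on the table
- ring2: loose cork ring, 34 mm outside, 24 mm inside at the top, 12 mm high, 30 g, that carries one ball; origin at the centre of its underside on the table
- mat_center (a point): middle of the top of the fixed grey viewing mat, 260 x 180 mm, 4 mm thick. x along its long edge and along the lamp bar, +y towards the lamp. The lamp stands on the +y side: 14 mm post, 175 mm from this point, with a 260 mm long bar head whose near edge is 135 mm from this point in y, between 240 and 290 mm above the table
- viewing: the fixed grey mat with its lamp, one piece; origin under the middle of the mat, axes as mat_center
- bowl: loose blue and white porcelain bowl, 126 mm across, 56 mm high; origin at the centre of its underside; leave alone
- tube: loose white and green tube lying on the table, about 150 mm long along its y (cap to -y), 40 mm wide, 26 mm high; origin near its middle on the table; leave alone
- tape: loose roll of white paper tape, 60 mm across, 18 mm high; origin at the centre of its underside; leave alone
Not all that is in view belongs to the job. Leave any blue look-alike of the part that bears black_b_center alone.

How it is judged:
By the outcome, as a careful person would: the job done as asked, in the order asked, and still so for the second after the job is handed in, while the arm keeps its last pose, push and grip.
It also fails if it takes over 58 s, if anything falls off the work surface, if the arm or the gripper's body presses on something with over 40 N, if the wrist force passes 120 N, or if a joint passes its speed limit or range.

## Working session

There is one attempt and no reset: what is moved stays moved. The work goes in short steps, Python scripts to look and compute and a tool call to move; the robot and the scene stay as the last step left them, time stands still between calls to the robot, and variables do not carry over. Pictures are saved under pics/ and viewed, at most 10 in all, crops included, and the job is handed in when it is done.

Besides the shell and the picture viewer there is one more tool, called after ">>>" by a JSON object that holds its "op" and its "data", one argument or row to a line. send_rows: Moves the arm, as the interface text tells. Its arguments: {"type":"object","properties":{"dr":{"type":"array","items":{"type":"array","items":{"type":"number"}}},"xyz":{"type":"array","items":{"type":"array","items":{"type":"number"}}},"jaw":{"type":"array","items":{"type":"number"}}},"required":["dr","xyz","jaw"]}

```bash
mkdir -p pics
python3 - <<'E'
from bench import ctrl
import cv2,numpy as np
o=ctrl.get_obs();print({k:np.round(v,3).tolist() for k,v in o.items()},ctrl.tip_extent)
for n in("scene","top"):
    cv2.imwrite(f"pics/{n}0.png",ctrl.camera(n)[:,:,::-1]);c=ctrl.calibration(n);print(n,np.round(c["camera_matrix"],1).tolist(),np.round(c["D"],3),np.round(c["world_from_camera"],3).tolist())
E
```

```text
{'time_s': 0.0, 'q': [-1.409, 0.182, 1.608, 0.0, 1.354, -0.206], 'dq': [-0.001, -0.001, 0.0, 0.0, -0.001, 0.0], 'joint_efforts': [-0.0, -44.487, -35.134, -0.0, 0.009, 0.0], 'eef_pos': [0.207, -0.536, 0.249], 'eef_rot': [-0.001, 0.983, 0.183, 0.0], 'wrist_force': [0.132, 0.006, -0.333], 'torque': [0.0, -0.046, -0.072], 'grasp_force': 0.0, 'opening': 1.0} 0.019
scene [[441.2, 0.0, 313.1], [0.0, 441.2, 204.3], [0.0, 0.0, 1.0]] [-0.093  0.     0.     0.     0.   ] [[0.857, -0.337, 0.389, 1.007], [0.514, 0.53, -0.674, -0.724], [0.021, 0.778, 0.628, 0.74], [0.0, 0.0, 0.0, 1.0]]
top [[496.1, 0.0, 313.4], [0.0, 496.1, 201.7], [0.0, 0.0, 1.0]] [-0.039  0.     0.     0.     0.   ] [[-0.026, 0.999, -0.043, 0.539], [-1.0, -0.026, 0.005, -0.014], [0.004, 0.043, 0.999, 1.211], [0.0, 0.0, 0.0, 1.0]]
```

View pics/top0.png

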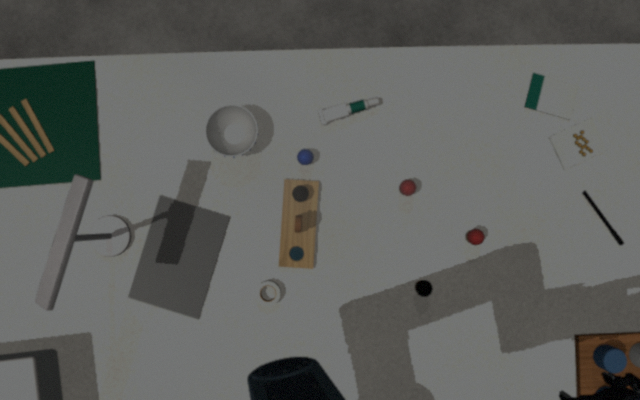

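View pics/scene0.png

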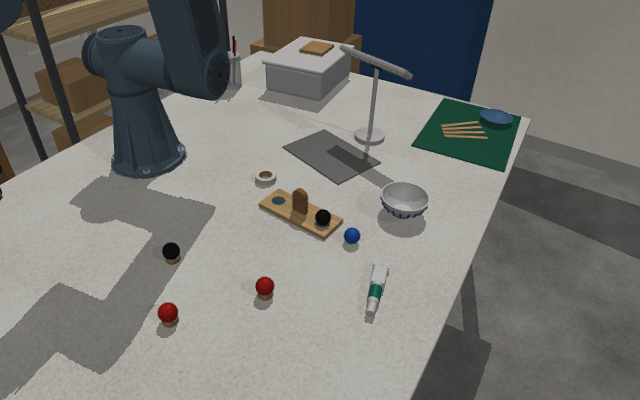

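The top view shows the tray with a black ball at (301,193) and the empty pocket at (296,254). The other black ball is on its ring at (424,288), the red ones are at (407,187) and (475,236), and a blue look-alike is at (305,157). The mat is around (180,257), with the lamp to its left. Now I'll measure these.

```bash
cat > h.py <<'E'
import cv2,numpy as np
from bench import ctrl
def px2w(n,uv,z,cal=None):
    c=cal or ctrl.calibration(n);T=np.array(c["world_from_camera"])
    p=cv2.undistortPoints(np.array(uv,float).reshape(-1,1,2),np.array(c["camera_matrix"]),np.array(c["D"])).reshape(-1,2)
    d=np.c_[p[:,0],-p[:,1],-np.ones(len(p))]@T[:3,:3].T;o=T[:3,3]
    return o+d*((z-o[2])/d[:,2])[:,None]
def w2px(n,P,cal=None):
    c=cal or ctrl.calibration(n);T=np.linalg.inv(np.array(c["world_from_camera"]))
    q=np.array(P,float).reshape(-1,3)@T[:3,:3].T+T[:3,3]
    return cv2.projectPoints(q*[1,-1,-1],np.zeros(3),np.zeros(3),np.array(c["camera_matrix"]),np.array(c["D"]))[0].reshape(-1,2)
def blob(m,seed,r):
    k=np.zeros_like(m);cv2.circle(k,seed,r,255,-1);m=m&k
    n,l,s,c=cv2.connectedComponentsWithStats(m);i=1+np.argmax(s[1:,4]);return (l==i).astype(np.uint8)*255,c[i],s[i,4]
E
python3 - <<'E'
from h import *
im=cv2.imread("pics/top0.png");g=im.max(2);hsv=cv2.cvtColor(im,cv2.COLOR_BGR2HSV)
M=lambda b:b.astype(np.uint8)*255
for nm,s in(("black",(424,288)),):
    m,c,a=blob(M(g<45),s,14);print(nm,c,a,px2w("top",[c],.028).round(4))
sc=cv2.imread("pics/scene0.png")
for s in((171,251),(322,217)):
    m,c,a=blob(M(sc.max(2)<70),s,12);(x,y),r=cv2.minEnclosingCircle(cv2.findNonZero(m));print("scene black",c,(x,y),r,a,px2w("scene",[(x,y)],.028).round(4))
wood=M((hsv[...,1]>70)&(hsv[...,0]>8)&(hsv[...,0]<25))
m,c,a=blob(wood,(299,222),60);r=cv2.minAreaRect(cv2.findNonZero(m));b=cv2.boxPoints(r);print("tray",r,a);print(px2w("top",b,.012).round(4),px2w("top",b,.012).mean(0))
mm=M((np.ptp(im.astype(int),axis=2)<14)&(g<125)&(g>20))
m,c,a=blob(mm,(180,257),85);h=cv2.convexHull(cv2.findNonZero(m));r=cv2.minAreaRect(h);print("mat",r,a);
b=np.array([[163,195],[231,216],[200,319],[129,297]],float);print(px2w("top",b,.004).round(4),px2w("top",b,.004).mean(0))
print("pockets",px2w("top",[(301,193)],.028),px2w("top",[(296,254)],.008))
vis=cv2.resize(im[150:330,120:450],None,fx=2.4,fy=2.4,interpolation=cv2.INTER_CUBIC);cv2.imwrite("pics/topcrop.png",np.clip(vis*1.6,0,255).astype(np.uint8))
E
```

```text
black [423.24778761 287.81858407] 226 [[ 0.3781 -0.2762  0.028 ]]
scene black [170.69512195 250.68292683] (170.70957946777344, 250.7874298095703) 8.89120101928711 246 [[ 0.379 -0.277  0.028]]
scene black [322.50909091 218.04090909] (322.5, 218.10000610351562) 8.82392692565918 220 [[0.6136 0.0071 0.028 ]]
tray ((298.4978332519531, 223.533203125), (34.45684051513672, 87.20640563964844), 3.814074993133545) 2577
[[ 0.4382  0.0677  0.012 ]
 [ 0.6478  0.0487  0.012 ]
 [ 0.64   -0.0344  0.012 ]
 [ 0.4306 -0.0148  0.012 ]] [0.53913976 0.01678758 0.012     ]
mat ((180.0, 257.0), (169.49807739257812, 169.49807739257812), 71.56504821777344) 22701
[[0.6169 0.3461 0.004 ]
 [0.5614 0.1807 0.004 ]
 [0.3143 0.261  0.004 ]
 [0.3712 0.433  0.004 ]] [0.46595516 0.30518907 0.004     ]
pockets [[0.61145573 0.00859342 0.028     ]] [[0.46541011 0.02480294 0.008     ]]
```

View pics/topcrop.png

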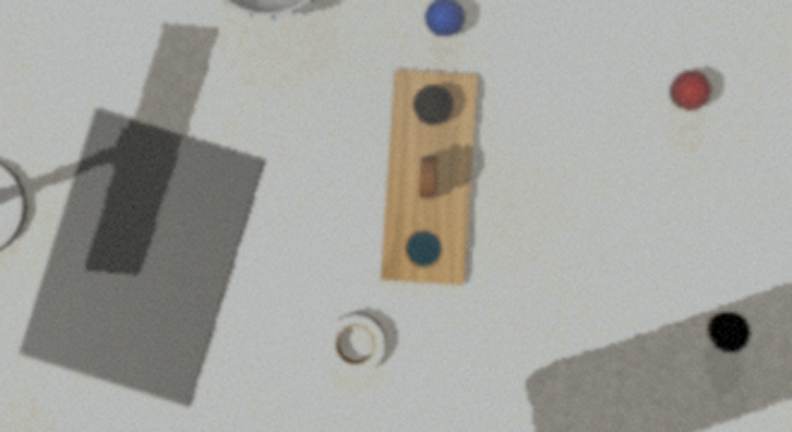

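The pictures agree on these positions:
- **Ball to fetch:** black, at (0.3785, -0.2765).
- **Tray:** centre (0.539, 0.017), yaw about -5.3°, so the empty pocket is at about (0.467, 0.023).
- **Mat:** centre (0.466, 0.305), yaw about -18.6°.

Tool yaw will be -5.3° throughout. I'll go above the ball first.

```bash
cat >> h.py <<'E'
from scipy.spatial.transform import Rotation as R
def goal(p,yaw):
    o=ctrl.get_obs();q=o["eef_rot"];r=R.from_quat([q[1],q[2],q[3],q[0]])
    t=R.from_euler("z",yaw,degrees=True)*R.from_rotvec([np.pi,0,0])
    print("t",round(o["time_s"],2),"pos",np.round(o["eef_pos"],4),"F",np.round(o["wrist_force"],1),"open",round(o["opening"],3),"gf",round(o["grasp_force"],1),"q",np.round(o["q"],2))
    print("  dr",np.round((r.inv()*t).as_rotvec(degrees=True)/6,3),"xyz",np.round(r.inv().apply(np.array(p)-o["eef_pos"])*100,2))
E
python3 -c "
from h import *
goal([.3785,-.2765,.15],-5.3)"
```

```text
t 0.1 pos [ 0.2067 -0.5361  0.2495] F [-0.8 -0.4 -0.8] open 0.999 gf 0.0 q [-1.41  0.18  1.61  0.    1.35 -0.21]
  dr [-0.015  0.     4.396] xyz [ 25.36 -18.03   9.98]
```

>>> {"op": "send_rows", "data": {
  "dr": [
    [0,0,0.6],
    [0,0,1.2],
    [0,0,1.8],
    [0,0,2.5],
    [0,0,3.2],
    [0,0,3.9],
    [0,0,4.4],
    [0,0,4.4]
  ],
  "xyz": [
    [3,-2,1],
    [7,-5,2.5],
    [11,-8,4.5],
    [15,-11,6],
    [19,-13.5,7.5],
    [22.5,-16,9],
    [25.4,-18,10],
    [25.4,-18,10]
  ],
  "jaw": [100,100,100,100,100,100,100,100]
}}

```text
time_s: 1.1
eef_pos: [0.3793, -0.2746, 0.149]
eef_rot: [-0.001, 0.999, -0.045, -0.001]
wrist_force: [0.7, -0.6, -0.9]
opening: 0.997
grasp_force: 0.0
```

Run:
```python
from h import *
goal([.3785,-.2765,.033],-5.3)
cal=ctrl.calibration("wrist");im=ctrl.camera("wrist")[:,:,::-1];cv2.imwrite("pics/w1.png",im)
print(w2px("wrist",[.3785,-.2765,.028],cal))
```

```text
t 1.1 pos [ 0.3793 -0.2746  0.149 ] F [ 0.7 -0.6 -0.9] open 0.997 gf 0.0 q [-0.88  0.07  1.96  0.    1.12  0.78]
  dr [-0.023  0.018  0.026] xyz [-0.04  0.22 11.6 ]
[[317.6246503  203.75402622]]
```

View pics/w1.png

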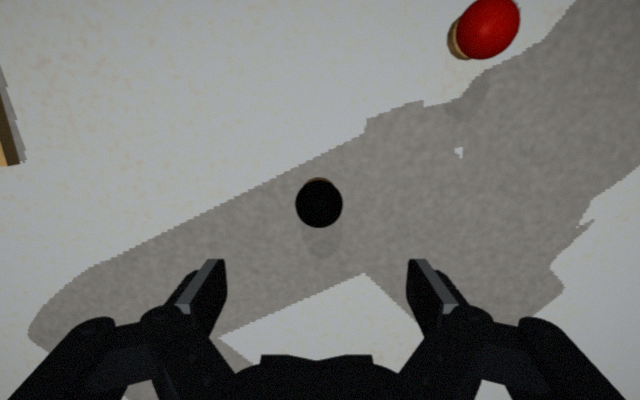

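The ball is at (319,204), within 1–2 px of the prediction and centred between the fingers. I'll descend and then close.

>>> {"op": "send_rows", "data": {
  "dr": [
    [0,0,0],
    [0,0,0],
    [0,0,0],
    [0,0,0],
    [0,0,0],
    [0,0,0],
    [0,0,0],
    [0,0,0]
  ],
  "xyz": [
    [0,0,1],
    [0,0,3],
    [0,0,5],
    [0,0,7],
    [0,0,9],
    [0,0,10.5],
    [0,0,11.6],
    [0,0,11.6]
  ],
  "jaw": [100,100,100,90,80,70,70,70]
}}

```text
time_s: 2.15
eef_pos: [0.3785, -0.2771, 0.0336]
eef_rot: [-0.001, 0.999, -0.047, -0.001]
wrist_force: [0.0, 0.5, -0.7]
opening: 0.7
grasp_force: 0.0
```

>>> {"op": "send_rows", "data": {
  "dr": [
    [0,0,0],
    [0,0,0],
    [0,0,0],
    [0,0,0],
    [0,0,0],
    [0,0,0],
    [0,0,0],
    [0,0,0]
  ],
  "xyz": [
    [0,0,0],
    [0,0,0],
    [0,0,0],
    [0,0,0],
    [0,0,0],
    [0,0,0],
    [0,0,0],
    [0,0,0]
  ],
  "jaw": [66,62,58,54,50,46,42,38]
}}

```text
time_s: 3.15
eef_pos: [0.3792, -0.2773, 0.0345]
eef_rot: [0.0, 0.999, -0.046, 0.0]
wrist_force: [-0.7, 1.6, 5.1]
opening: 0.436
grasp_force: 59.6
```

Run:
```python
from h import *
goal([.3785,-.2765,.12],-5.3)
cv2.imwrite("pics/w2.png",ctrl.camera("wrist")[:,:,::-1])
```

```text
t 3.15 pos [ 0.3792 -0.2773  0.0345] F [-0.7  1.6  5.1] open 0.436 gf 59.6 q [-0.89  0.28  2.    0.    0.86  0.78]
  dr [ 0.001 -0.002 -0.004] xyz [-0.07 -0.08 -8.55]
```

View pics/w2.png

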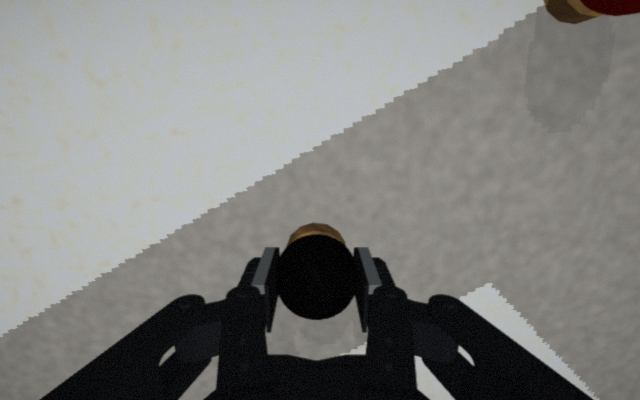

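The wrist view shows the ball seated between the pads at (317,277), with the ring behind it. I'll lift gently.

>>> {"op": "send_rows", "data": {
  "dr": [
    [0,0,0],
    [0,0,0],
    [0,0,0],
    [0,0,0],
    [0,0,0],
    [0,0,0],
    [0,0,0],
    [0,0,0]
  ],
  "xyz": [
    [0,0,-0.3],
    [0,0,-0.8],
    [0,0,-1.5],
    [0,0,-2.5],
    [0,0,-4],
    [0,0,-6],
    [0,0,-8],
    [0,0,-9]
  ],
  "jaw": [38,38,38,38,38,38,38,38]
}}

```text
time_s: 4.2
eef_pos: [0.3796, -0.2779, 0.1262]
eef_rot: [0.001, 0.999, -0.046, 0.001]
wrist_force: [0.6, -1.7, 0.2]
opening: 0.434
grasp_force: 60.0
```

Run:
```python
from h import *
goal([.4673,.0234,.14],-5.3)
im=ctrl.camera("wrist")[:,:,::-1];cv2.imwrite("pics/w3.png",im)
print(im[277,300:335:5].max(1), im[225:320:10,317].max(1))
```

```text
t 4.2 pos [ 0.3796 -0.2779  0.1262] F [ 0.6 -1.7  0.2] open 0.434 gf 60.0 q [-0.89  0.1   1.97  0.    1.06  0.78]
  dr [ 0.019 -0.018 -0.004] xyz [  5.94 -30.81  -1.43]
[ 0  5 11 17 16 11  5] [124  21   0   5   0   8  13  10   0   6]
```

>>> {"op": "send_rows", "data": {
  "dr": [
    [0,0,0],
    [0,0,0],
    [0,0,0],
    [0,0,0],
    [0,0,0],
    [0,0,0],
    [0,0,0],
    [0,0,0]
  ],
  "xyz": [
    [0.3,-1.5,-0.3],
    [1,-5,-0.8],
    [1.8,-9.5,-1.4],
    [2.7,-14,-1.4],
    [3.6,-18.5,-1.4],
    [4.5,-23,-1.4],
    [5.3,-27.5,-1.4],
    [5.9,-30.5,-1.4]
  ],
  "jaw": [38,38,38,38,38,38,38,38]
}}

```text
time_s: 5.25
eef_pos: [0.4652, 0.0239, 0.1375]
eef_rot: [-0.0, 0.999, -0.046, -0.001]
wrist_force: [0.3, -1.0, -1.2]
opening: 0.435
grasp_force: 60.1
```

>>> {"op": "send_rows", "data": {
  "dr": [
    [0,0,0],
    [0,0,0],
    [0,0,0],
    [0,0,0],
    [0,0,0],
    [0,0,0],
    [0,0,0],
    [0,0,0]
  ],
  "xyz": [
    [0,0,0],
    [0,0,0.5],
    [0,0,1],
    [0,0,2],
    [0,0,3],
    [0,0,3],
    [0,0,3],
    [0,0,3]
  ],
  "jaw": [38,38,38,38,38,38,38,38]
}}

```text
time_s: 6.25
eef_pos: [0.4664, 0.0209, 0.1086]
eef_rot: [0.0, 0.999, -0.046, 0.0]
wrist_force: [0.3, -0.8, -0.6]
opening: 0.435
grasp_force: 60.1
```

Run:
```python
from h import *
goal([.4673,.0234,.06],-5.3)
cal=ctrl.calibration("wrist");im=ctrl.camera("wrist")[:,:,::-1]
P=lambda a:np.array([.5388,.0168,0])+R.from_euler("z",-5.3,degrees=True).apply(a)
for c,z,col in(((0,0),.08,(0,0,255)),((-.072,0),.012,(0,255,0)),((.072,0),.028,(255,0,0))):
    print(w2px("wrist",P([*c,z]),cal))
pp=w2px("wrist",[P([x,y,.012]) for x,y in((-.106,-.042),(.106,-.042),(.106,.042),(-.106,.042))],cal)
cv2.imwrite("pics/w4raw.png",im);im=im.copy()
cv2.polylines(im,[pp.astype(int)],True,(0,0,255),1)
a=np.linspace(0,6.28,40);cv2.polylines(im,[w2px("wrist",[P([-.072+.0185*np.cos(t),.0185*np.sin(t),.012]) for t in a],cal).astype(int)],True,(0,255,0),1)
cv2.imwrite("pics/w4.png",im)
```

```text
t 6.25 pos [0.4664 0.0209 0.1086] F [ 0.3 -0.8 -0.6] open 0.435 gf 60.1 q [-0.21  0.13  1.99  0.    1.03  1.45]
  dr [ 0.001 -0.007 -0.004] xyz [ 0.06 -0.26  4.86]
[[308.49418672 115.06050074]]
[[311.34116143 212.51086721]]
[[309.52513197 -19.65430612]]
```

View pics/w4.png

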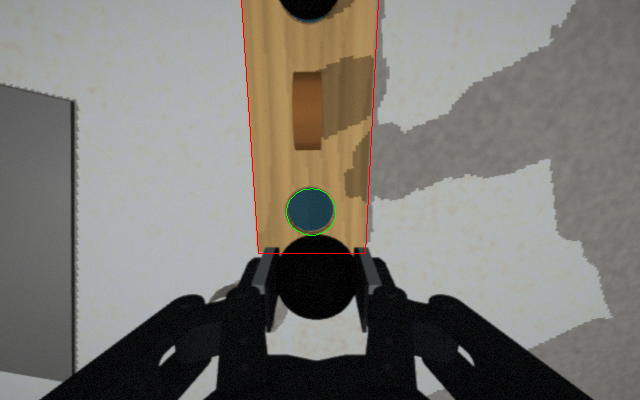

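The overlaid tray model matches the picture to about 1 px: pocket at (311,211) and tongue at (308,110). The ball is still held at (317,277). I'll align and descend.

>>> {"op": "send_rows", "data": {
  "dr": [
    [0,0,0],
    [0,0,0],
    [0,0,0],
    [0,0,0],
    [0,0,0],
    [0,0,0],
    [0,0,0],
    [0,0,0]
  ],
  "xyz": [
    [0.05,-0.15,0.5],
    [0.1,-0.25,1.5],
    [0.1,-0.25,2.5],
    [0.1,-0.25,3.5],
    [0.1,-0.25,4.5],
    [0.1,-0.25,5.4],
    [0.1,-0.25,5.4],
    [0.1,-0.25,5.4]
  ],
  "jaw": [38,38,38,38,38,38,38,38]
}}

```text
time_s: 7.3
eef_pos: [0.4676, 0.0233, 0.0544]
eef_rot: [0.0, 0.999, -0.046, 0.0]
wrist_force: [-0.5, 0.1, -0.9]
opening: 0.432
grasp_force: 60.1
```

Run:
```python
from h import *
goal([.4673,.0234,.035],-5.3)
cal=ctrl.calibration("wrist");im=ctrl.camera("wrist")[:,:,::-1];cv2.imwrite("pics/w5.png",im)
o=ctrl.get_obs();p=np.array(o["eef_pos"]);m,c,a=blob((im.max(2)<30).astype(np.uint8)*255,(316,277),40)
k=cv2.morphologyEx(m,cv2.MORPH_OPEN,np.ones((25,25)));(x,y),r=cv2.minEnclosingCircle(cv2.findNonZero(k));print("ball px",x,y,r,"tcp-6mm px",w2px("wrist",p-[0,0,.006],cal),"ball w",px2w("wrist",[(x,y)],p[2]-.006,cal))
```

```text
t 7.3 pos [0.4676 0.0233 0.0544] F [-0.5  0.1 -0.9] open 0.432 gf 60.1 q [-0.2   0.23  2.    0.    0.9   1.46]
  dr [ 0.    -0.003 -0.004] xyz [-0.03 -0.01  1.94]
ball px 316.0 277.0 40.000099182128906 tcp-6mm px [[314.26579885 275.51332486]] ball w [[0.46682175 0.0225234  0.04861181]]
```

>>> {"op": "send_rows", "data": {
  "dr": [
    [0,0,0],
    [0,0,0],
    [0,0,0],
    [0,0,0],
    [0,0,0],
    [0,0,0],
    [0,0,0],
    [0,0,0]
  ],
  "xyz": [
    [0,0,0.4],
    [0,0,0.8],
    [0,0,1.2],
    [0,0,1.5],
    [0,0,1.75],
    [0,0,1.9],
    [0,0,1.95],
    [0,0,1.95]
  ],
  "jaw": [38,38,38,38,38,38,38,38]
}}

```text
time_s: 8.35
eef_pos: [0.4674, 0.0233, 0.035]
eef_rot: [0.0, 0.999, -0.046, 0.0]
wrist_force: [-0.1, 0.0, 2.1]
opening: 0.434
grasp_force: 60.2
```

```bash
python3 -c "
from h import *
goal([.4673,.0234,.035],-5.3)"
```

```text
t 8.35 pos [0.4674 0.0233 0.035 ] F [-0.1  0.   2.1] open 0.434 gf 60.2 q [-0.2   0.27  2.01 -0.    0.86  1.46]
  dr [ 0.    -0.001 -0.003] xyz [-0.01 -0.   -0.  ]
```

The upward force is about 2 N, so the ball is touching the pocket floor. I'll release slowly, then rise.

>>> {"op": "send_rows", "data": {
  "dr": [
    [0,0,0],
    [0,0,0],
    [0,0,0],
    [0,0,0],
    [0,0,0],
    [0,0,0],
    [0,0,0],
    [0,0,0]
  ],
  "xyz": [
    [0,0,0],
    [0,0,0],
    [0,0,0],
    [0,0,0],
    [0,0,0],
    [0,0,0],
    [0,0,0],
    [0,0,0]
  ],
  "jaw": [42,44,46,49,53,58,64,70]
}}

```text
time_s: 9.35
eef_pos: [0.4674, 0.0233, 0.0348]
eef_rot: [-0.0, 0.999, -0.046, 0.0]
wrist_force: [-0.1, -0.0, -0.4]
opening: 0.698
grasp_force: 0.0
```

>>> {"op": "send_rows", "data": {
  "dr": [
    [0,0,0],
    [0,0,0],
    [0,0,0],
    [0,0,0],
    [0,0,0],
    [0,0,0],
    [0,0,0],
    [0,0,0]
  ],
  "xyz": [
    [0,0,-0.5],
    [0,0,-1.5],
    [0,0,-3],
    [0,0,-5],
    [0,0,-7.5],
    [0,0,-10],
    [0,0,-11.5],
    [0,0,-11.5]
  ],
  "jaw": [70,70,70,70,70,70,70,70]
}}

```text
time_s: 10.35
eef_pos: [0.4683, 0.0232, 0.1513]
eef_rot: [0.0, 0.999, -0.046, 0.002]
wrist_force: [0.1, 1.1, -0.2]
opening: 0.702
grasp_force: 0.0
```

Run:
```python
from h import *
goal([.5388,.0168,.14],-5.3)
cal=ctrl.calibration("wrist");im=ctrl.camera("wrist")[:,:,::-1].copy()
P=lambda a:np.array([.5388,.0168,0])+R.from_euler("z",-5.3,degrees=True).apply(a)
pp=w2px("wrist",[P([x,y,.012]) for x,y in((-.106,-.042),(.106,-.042),(.106,.042),(-.106,.042))],cal)
cv2.polylines(im,[pp.astype(int)],True,(0,0,255),1)
pp=w2px("wrist",[P([x,y,.08]) for x,y in((-.02,-.007),(.02,-.007),(.02,.007),(-.02,.007))],cal)
cv2.polylines(im,[pp.astype(int)],True,(255,0,0),1)
print(w2px("wrist",P([-.072,0,.028]),cal))
cv2.imwrite("pics/w6.png",im)
```

```text
t 10.35 pos [0.4683 0.0232 0.1513] F [ 0.1  1.1 -0.2] open 0.702 gf 0.0 q [-0.2   0.06  1.96  0.    1.12  1.46]
  dr [ 0.003 -0.031 -0.004] xyz [ 7.08 -0.02  1.15]
[[314.6858571  204.36409209]]
```

View pics/w6.png

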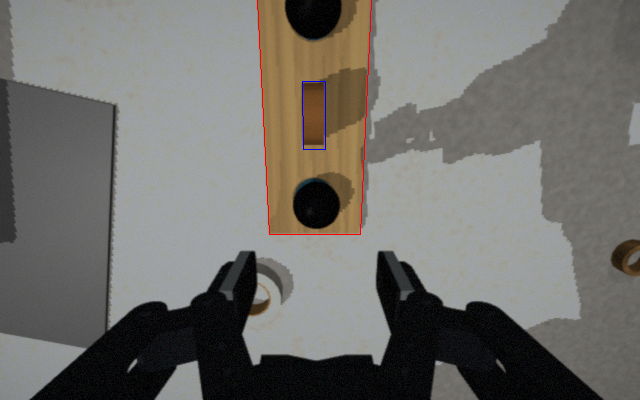

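The ball sits in its pocket at (316,204), and the tongue and tray outlines match my model. I'll go to the grip next.

>>> {"op": "send_rows", "data": {
  "dr": [
    [0,0,0],
    [0,0,0],
    [0,0,0],
    [0,0,0],
    [0,0,0],
    [0,0,0],
    [0,0,0],
    [0,0,0]
  ],
  "xyz": [
    [0.7,0,0],
    [2,0,0],
    [3.5,0,0],
    [5,0,0],
    [6.3,0,0],
    [7.1,0,0],
    [7.1,0,1],
    [7.1,0,2]
  ],
  "jaw": [70,70,70,70,70,70,70,70]
}}

```text
time_s: 11.4
eef_pos: [0.5374, 0.0169, 0.1288]
eef_rot: [-0.0, 0.999, -0.046, -0.0]
wrist_force: [-0.3, -0.0, -0.1]
opening: 0.697
grasp_force: 0.0
```

Run:
```python
from h import *
goal([.5388,.0168,.056],-5.3)
```

```text
t 11.4 pos [0.5374 0.0169 0.1288] F [-0.3 -0.  -0.1] open 0.697 gf 0.0 q [-0.19  0.24  1.8  -0.    1.1   1.47]
  dr [-0.001  0.009 -0.003] xyz [ 0.15 -0.    7.28]
```

>>> {"op": "send_rows", "data": {
  "dr": [
    [0,0,0],
    [0,0,0],
    [0,0,0],
    [0,0,0],
    [0,0,0],
    [0,0,0],
    [0,0,0],
    [0,0,0]
  ],
  "xyz": [
    [0.05,0,0.6],
    [0.1,0,1.8],
    [0.1,0,3.2],
    [0.1,0,4.6],
    [0.1,0,5.8],
    [0.1,0,6.7],
    [0.1,0,7.2],
    [0.1,0,7.2]
  ],
  "jaw": [70,70,70,70,70,70,68,64]
}}

```text
time_s: 12.4
eef_pos: [0.5389, 0.0167, 0.0575]
eef_rot: [-0.0, 0.999, -0.046, -0.0]
wrist_force: [-0.3, -0.2, 0.3]
opening: 0.637
grasp_force: 0.0
```

>>> {"op": "send_rows", "data": {
  "dr": [
    [0,0,0],
    [0,0,0],
    [0,0,0],
    [0,0,0],
    [0,0,0],
    [0,0,0],
    [0,0,0],
    [0,0,0]
  ],
  "xyz": [
    [0,0,0],
    [0,0,0],
    [0,0,0],
    [0,0,0],
    [0,0,0],
    [0,0,0],
    [0,0,0],
    [0,0,0]
  ],
  "jaw": [58,52,46,40,34,29,26,23]
}}

```text
time_s: 13.4
eef_pos: [0.539, 0.0167, 0.0578]
eef_rot: [-0.0, 0.999, -0.046, -0.0]
wrist_force: [0.8, 0.9, 0.6]
opening: 0.23
grasp_force: 0.0
```

>>> {"op": "send_rows", "data": {
  "dr": [
    [0,0,0],
    [0,0,0],
    [0,0,0],
    [0,0,0],
    [0,0,0],
    [0,0,0],
    [0,0,0],
    [0,0,0]
  ],
  "xyz": [
    [0,0,0],
    [0,0,0],
    [0,0,0],
    [0,0,0],
    [0,0,0],
    [0,0,0],
    [0,0,0],
    [0,0,0]
  ],
  "jaw": [21,19,17,15,13,11,9,8]
}}

```text
time_s: 14.4
eef_pos: [0.5391, 0.0166, 0.0579]
eef_rot: [-0.0, 0.999, -0.046, 0.0]
wrist_force: [-0.6, 2.2, 2.3]
opening: 0.156
grasp_force: 58.7
```

Run:
```python
from h import *
goal([.5388,.0168,.16],-5.3)
```

```text
t 14.4 pos [0.5391 0.0166 0.0579] F [-0.6  2.2  2.3] open 0.156 gf 58.7 q [-0.19  0.36  1.82  0.    0.96  1.47]
  dr [-0.    -0.002 -0.005] xyz [-3.000e-02 -1.000e-02 -1.021e+01]
```

The tongue is gripped with 59 N. I'll lift smoothly.

>>> {"op": "send_rows", "data": {
  "dr": [
    [0,0,0],
    [0,0,0],
    [0,0,0],
    [0,0,0],
    [0,0,0],
    [0,0,0],
    [0,0,0],
    [0,0,0]
  ],
  "xyz": [
    [0,0,-0.1],
    [0,0,-0.3],
    [0,0,-0.6],
    [0,0,-1.0],
    [0,0,-1.5],
    [0,0,-2.1],
    [0,0,-2.8],
    [0,0,-3.5]
  ],
  "jaw": [6,5,5,5,5,5,5,5]
}}

```text
time_s: 15.4
eef_pos: [0.5391, 0.0166, 0.0934]
eef_rot: [0.0, 0.999, -0.046, 0.0]
wrist_force: [-0.7, -0.1, -2.3]
opening: 0.15
grasp_force: 58.4
```

>>> {"op": "send_rows", "data": {
  "dr": [
    [0,0,0],
    [0,0,0],
    [0,0,0],
    [0,0,0],
    [0,0,0],
    [0,0,0],
    [0,0,0],
    [0,0,0]
  ],
  "xyz": [
    [0,0,-0.8],
    [0,0,-1.7],
    [0,0,-2.6],
    [0,0,-3.5],
    [0,0,-4.4],
    [0,0,-5.2],
    [0,0,-5.9],
    [0,0,-6.4]
  ],
  "jaw": [5,5,5,5,5,5,5,5]
}}

```text
time_s: 16.4
eef_pos: [0.5391, 0.0167, 0.1573]
eef_rot: [0.0, 0.999, -0.046, 0.0]
wrist_force: [-0.1, 0.3, -1.7]
opening: 0.161
grasp_force: 58.4
```

>>> {"op": "send_rows", "data": {
  "dr": [
    [0,0,0],
    [0,0,0],
    [0,0,0],
    [0,0,0],
    [0,0,0],
    [0,0,0],
    [0,0,0],
    [0,0,0]
  ],
  "xyz": [
    [0,0,-0.3],
    [0,0,-0.45],
    [0,0,-0.5],
    [0,0,-0.5],
    [0,0,-0.5],
    [0,0,-0.5],
    [0,0,-0.5],
    [0,0,-0.5]
  ],
  "jaw": [5,5,5,5,5,5,5,5]
}}

```text
time_s: 17.4
eef_pos: [0.539, 0.0167, 0.1617]
eef_rot: [0.0, 0.999, -0.046, -0.0]
wrist_force: [0.1, 0.1, -1.6]
opening: 0.157
grasp_force: 58.4
```

Run:
```python
from h import *
goal([.466,.305,.162],-18.6)
im=ctrl.camera("scene")[:,:,::-1];cv2.imwrite("pics/s2.png",im)
t=ctrl.camera("top")[:,:,::-1];cv2.imwrite("pics/t2.png",t)
# mat edges: subpixel line fits along expected edges in first top image
im=cv2.cvtColor(cv2.imread("pics/top0.png"),cv2.COLOR_BGR2GRAY).astype(np.float32);im=cv2.GaussianBlur(im,(0,0),1)
C=np.array([[163,195],[231,216],[200,319],[129,297]],float);L=[]
for i in range(4):
    a,b=C[i],C[(i+1)%4];n=np.array([(b-a)[1],-(b-a)[0]]);n/=np.linalg.norm(n);pts=[]
    for s in np.linspace(.08,.92,60):
        p=a+s*(b-a);k=np.linspace(-6,6,49);q=(p+k[:,None]*n).astype(np.float32)
        v=cv2.remap(im,q[None,:,0].copy(),q[None,:,1].copy(),cv2.INTER_LINEAR)[0];g=np.gradient(v);j=g.argmax()
        if g[j]>2: pts.append(q[j])
    w=px2w("top",pts,.004)[:,:2].astype(np.float32);vx,vy,x,y=cv2.fitLine(w,cv2.DIST_HUBER,0,.01,.01).ravel();L.append((vx,vy,x,y));print(len(pts),"dir",np.degrees(np.arctan2(vy,vx)))
X=[]
for i in range(4):
    a,b=L[i-1],L[i];s=np.linalg.solve(np.array([[a[0],-b[0]],[a[1],-b[1]]]),[b[2]-a[2],b[3]-a[3]]);X.append([a[2]+s[0]*a[0],a[3]+s[0]*a[1]])
X=np.array(X);print(X.round(4),X.mean(0),np.linalg.norm(X-np.roll(X,1,0),axis=1))
```

```text
t 17.4 pos [0.539  0.0167 0.1617] F [ 0.1  0.1 -1.6] open 0.157 gf 58.4 q [-0.19  0.2   1.78 -0.    1.17  1.47]
  dr [0.000e+00 1.000e-03 2.212e+00] xyz [-9.950e+00 -2.803e+01 -2.000e-02]
60 dir 71.78941
60 dir -18.317543
60 dir 71.48674
58 dir -18.311071
[[0.6182 0.3546]
 [0.5613 0.1818]
 [0.3139 0.2637]
 [0.3717 0.4362]] [0.46627027 0.30907488] [0.25963643 0.18193318 0.2605974  0.18190455]
```

View pics/s2.png

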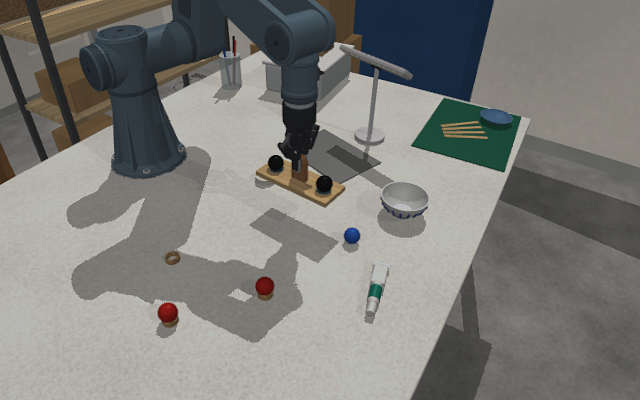

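After the lift, both black balls are in the tray at (276,162) and (324,184), it is level, and the red balls and other things have not moved. The edge fit puts the mat centre at (0.466, 0.308) with yaw -18.35° (fitted size 260 x 182 mm). I'll carry it there over 3 s with a minimum-jerk profile.

>>> {"op": "send_rows", "data": {
  "dr": [
    [0,0,0],
    [0,0,0],
    [0,0,0],
    [0,0,0],
    [0,0,0],
    [0,0,0],
    [0,0,0],
    [0,0,0]
  ],
  "xyz": [
    [-0.01,-0.02,0],
    [-0.05,-0.14,0],
    [-0.16,-0.46,0],
    [-0.35,-1.0,0],
    [-0.64,-1.82,0],
    [-1.03,-2.93,0],
    [-1.51,-4.31,0],
    [-2.09,-5.95,0]
  ],
  "jaw": [5,5,5,5,5,5,5,5]
}}

```text
time_s: 18.5
eef_pos: [0.5234, 0.079, 0.1618]
eef_rot: [-0.0, 0.999, -0.046, -0.0]
wrist_force: [0.6, -0.3, -1.8]
opening: 0.157
grasp_force: 58.4
```

>>> {"op": "send_rows", "data": {
  "dr": [
    [0,0,0],
    [0,0,0],
    [0,0,0],
    [0,0,0],
    [0,0,0],
    [0,0,0],
    [0,0,0],
    [0,0,0]
  ],
  "xyz": [
    [-0.65,-1.85,0],
    [-1.37,-3.88,0],
    [-2.12,-6.02,0],
    [-2.89,-8.22,0],
    [-3.66,-10.41,0],
    [-4.41,-12.55,0],
    [-5.13,-14.58,0],
    [-5.78,-16.43,0]
  ],
  "jaw": [5,5,5,5,5,5,5,5]
}}

```text
time_s: 19.5
eef_pos: [0.4807, 0.2484, 0.1618]
eef_rot: [-0.0, 0.999, -0.046, -0.0]
wrist_force: [0.5, -0.1, -2.2]
opening: 0.159
grasp_force: 58.4
```

>>> {"op": "send_rows", "data": {
  "dr": [
    [0,0,0],
    [0,0,0],
    [0,0,0],
    [0,0,0],
    [0,0,0],
    [0,0,0],
    [0,0,0],
    [0,0,0]
  ],
  "xyz": [
    [-0.58,-1.64,0],
    [-1.06,-3.02,0],
    [-1.45,-4.13,0],
    [-1.74,-4.94,0],
    [-1.93,-5.49,0],
    [-2.04,-5.81,0],
    [-2.08,-5.93,0],
    [-2.09,-5.95,0]
  ],
  "jaw": [5,5,5,5,5,5,5,5]
}}

```text
time_s: 20.5
eef_pos: [0.4663, 0.3078, 0.1618]
eef_rot: [0.0, 0.999, -0.047, 0.0]
wrist_force: [-0.5, -1.0, -2.0]
opening: 0.157
grasp_force: 58.4
```

>>> {"op": "send_rows", "data": {
  "dr": [
    [0,0,0.03],
    [0,0,0.2],
    [0,0,0.55],
    [0,0,1.0],
    [0,0,1.5],
    [0,0,1.9],
    [0,0,2.12],
    [0,0,2.175]
  ],
  "xyz": [
    [0,0,0],
    [0,0,0],
    [0,0,0],
    [0,0,0],
    [0,0,0],
    [0,0,0],
    [0,0,0],
    [0,0,0]
  ],
  "jaw": [5,5,5,5,5,5,5,5]
}}

```text
time_s: 21.5
eef_pos: [0.4661, 0.308, 0.1618]
eef_rot: [0.0, 0.987, -0.16, -0.0]
wrist_force: [0.8, 0.2, -2.1]
opening: 0.156
grasp_force: 58.4
```

>>> {"op": "send_rows", "data": {
  "dr": [
    [0,0,0],
    [0,0,0],
    [0,0,0],
    [0,0,0],
    [0,0,0],
    [0,0,0],
    [0,0,0],
    [0,0,0]
  ],
  "xyz": [
    [0,0,0],
    [0,0,0],
    [0,0,0],
    [0,0,0],
    [0,0,0],
    [0,0,0],
    [0,0,0],
    [0,0,0]
  ],
  "jaw": [5,5,5,5,5,5,5,5]
}}

```text
time_s: 22.5
eef_pos: [0.4662, 0.308, 0.1618]
eef_rot: [-0.0, 0.987, -0.16, 0.0]
wrist_force: [-0.1, 0.7, -1.4]
opening: 0.158
grasp_force: 58.4
```

Run:
```python
from h import *
goal([.466,.308,.162],-18.35)
s=ctrl.camera("scene")[:,:,::-1];t=ctrl.camera("top")[:,:,::-1].copy()
P=lambda a:np.array([.466,.308,.104])+R.from_euler("z",-18.35,degrees=True).apply(a)
f=[P([x,y,.0]) for x,y in((-.106,-.042),(.106,-.042),(.106,.042),(-.106,.042))]
s=s.copy()
cv2.polylines(s,[w2px("scene",f).astype(int)],True,(0,0,255),1);cv2.polylines(t,[w2px("top",np.array(f)+[0,0,.012]).astype(int)],True,(0,0,255),1)
a=cv2.resize(s[70:270,240:460],(440,400),interpolation=cv2.INTER_CUBIC);b=cv2.resize(t[160:340,80:260],(400,400),interpolation=cv2.INTER_CUBIC)
b=np.clip(b*1.5,0,255).astype(np.uint8);m=np.hstack([a,b]);cv2.imwrite("pics/f.png",m[:, :800] if m.shape[1]>800 else m)
```

```text
t 22.5 pos [0.4662 0.308  0.1618] F [-0.1  0.7 -1.4] open 0.158 gf 58.4 q [0.37 0.24 1.73 0.   1.17 2.26]
  dr [-0.001 -0.    -0.005] xyz [-0.02  0.   -0.02]
```

View pics/f.png

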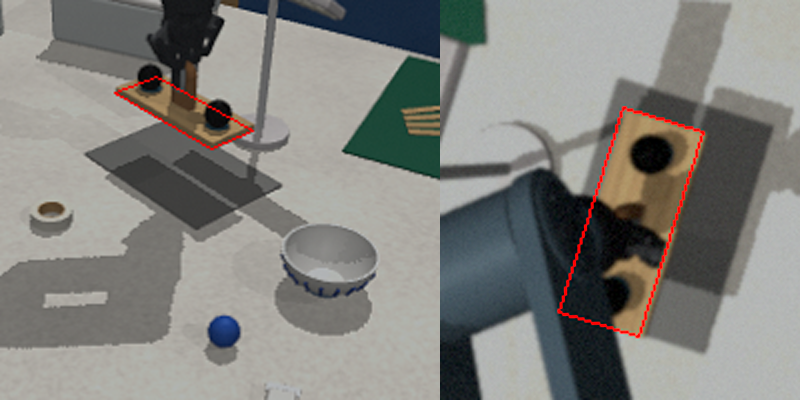

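Both views show the tray level on the drawn target outline, with both black balls in their pockets. The row is parallel to the lamp bar, and the bowl, tape and blue ball have not moved. I'll hand in.

```bash
python3 -c "
from bench import ctrl
print(ctrl.hand_in())"
```

```text
the job is handed in; nothing more can be done
None
```

I set the black ball in the tray's empty pocket beside the other black one. The tray is now held level and still about 10 cm above the mat centre, with the ball row parallel to the lamp bar; I handed it in at 22.6 s, and no verdict was returned.

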